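# Fetch the straightedge from the tool chest and lay it flush against a planed board edge

## Robot

A 6-joint arm with a two-finger parallel gripper is mounted at the origin on the work surface. World frame = base frame: x ahead of the robot, y to its left, z up, the work surface at z = 0. Lengths are in m, angles in rad, forces in N, time in s.
With the tool pointing down it reaches from about 0.325 to 0.925 m from the base axis. Payload 3.1 kg.
Tool frame: the origin (TCP) lies at the very end of the fingers, on their centre line; the grasp point (between the pads) lies tcp_to_grasp behind it (tcp_to_grasp is the distance from the TCP to the grasp point, in m); z points along the fingers, y is the line along which they close (so a half turn about z gives the same grasp; the last joint's range is limited). The gripper opens to 85 mm and grips with 20 to 120 N. Pads are 22 mm wide; open, the fingers measure 114 mm over their backs; the gripper's body (76 mm by 85 mm) begins 54 mm behind the grasp point. The pads swing forward as they close: fully open they stand 13 mm farther back than shut.
Start: joints at [-1.458, 0.217, 1.613, -0, 1.311, -0.112], TCP at [0.139, -0.609, 0.231] pointing down, gripper open.
Joint ranges: [-2.75, 2.75], [-0.78, 2.1], [0.31, 2.55], [-1.13, 4.27], [0.13, 2.63], [-2.58, 2.58]. Speed limits (rad/s): [2.79, 2.79, 3.14, 3.14, 3.14, 3.14].

## Interface

Orientations are given as a unit quaternion [w, x, y, z].
In Python, from cell import * gives the robot as it stands. The module is installed in compiled form; this text tells all that it offers.
- The arm moves only by the tool arm_command, never from a script. Its argument "moves" is a list that holds one entry, the list of rows, each a list of 5 numbers: the shift along the world's x, y, z in mm, then the turn about the world's z in degrees, then the finger opening in mm, from 0 to 85.4. In form: [[[x, y, z, turn, grip], ...]]. A call has 1 to 20 rows; each row shifts and turns the commanded pose from where the row before left it; what a row does not reach is not made up. A row lasts 1/8 s, in which the tool goes at most 62.5 mm and 10.7 degrees, less where a joint would pass 70% of its speed; a pose out of reach is approached as far as the arm can. A call is refused whole if a number of a shift passes 62.5 or a number of a turn 10.7, either way. A call with a gripper value outside its range is refused whole. The fingers move at their own pace and stop on an object; "force" is the grip in N (left out, the last holds). Time passes only in rows, so rows that do not move let the fingers close. It gives the time, the measured TCP pose, the force, the opening and the grip force at its end, in the units of the state.
- read_state(): the state, without advancing time (a new reading comes with each control period).
- grab_frame(name): name is "scene" or "top" or "wrist"; returns the picture (420x560x3 uint8, red, green, blue); there is no depth.
- camera_model(name): a dict with "vfov" (degrees; the focal length in pixels is half the picture's height over the tangent of half this angle, whatever the lens; pixels are square), "cx", "cy" (the principal point, pixels), "k1" (the pictures are not rectified: a ray, as slopes to the right and down, at radius r is drawn at 1 + k1 r^2 times it, then the intrinsics apply), "R" (3x3) and "t" (3): a world point X has camera coordinates R X + t; the wrist camera has in their place "hand_eye" (4x4, takes a point from camera to tool coordinates, whose origin is the TCP and whose axes are the flange's). Camera axes: x right, y down, z forward; pixel columns grow to the right and rows downward; lengths in m; the calibration is good to about 2 mm. A picture is of the moment at which its call begins: read the wrist's pose just before it. camera_model takes no time and is no camera call.
- close_job(): hands the job in; it is judged then, once.
The state is a dict: "clock": time; "joint_positions": joint angles; "qvel": joint speeds; "effort": joint torques, N m; "tool_pos": TCP position; "ee_rot": TCP orientation; "ft_force": force on the tool from outside, world axes, zero at the start; "moment": the same for the moment, N m; "opening": finger opening in m; "grip_force": force on a finger pad.
Only numpy, scipy, OpenCV 4.12 (cv2) and the standard library are available. Lean on these libraries where they do the work, as an engineer would, in place of code of your own. Each camera call takes 0.05 s, during which the arm holds its last target. There are 200 camera calls.

## Task

I want to check how straight I planed this board. Pull the top drawer of the tool chest open, take out the straightedge with the red grip, and lay it flat on the bench, grip up, with one of its long edges flush against the robot-side edge of the dark brown clamped board, not sticking out past either end of the board. Set it down rather than dropping it, let go of it, and leave the other tools and the glue bottle where they are; the drawer may stay open.

Things in the scene. Friction and masses are not known exactly. Their poses are not given: they have to be found in the camera images.
- chest: green wooden tool chest with brown drawer fronts, fixed on the bench, front towards the robot: 240 deep (x), 300 wide (y), 156 high, two drawers one above the other with brass bar handles. Origin: centre of its underside; x points from front to back. Only the top drawer is needed
- chest_drawer0 (a joint): how far the chest's top drawer is out, in m: 0 shut, at most 0.166; starts at 0 to 0.01. About 1 N friction; stays where left. Straightedge lies in its front part and can be lifted straight up once it is out by 0.12 or more. Inside 258 wide, 195 front to back; floor 88 mm above the bench, side walls reach 134, front panel (15 thick) 145 mm above the bench
- chest_drawer0_handle (a point): middle of the top drawer's brass bar handle, moving with it: round bar 11 thick, 120 long, axis 35 mm in front of the drawer front, 118 above the bench, 38 below the chest's top, on two rods 51 mm either side of the middle; can be pinched from above. y axis along the bar, x axis into the chest; pull along -x
- straightedge: loose aluminium straightedge with red grip, 0.2 to 0.35 kg, starts grip up in the top drawer (hidden while shut), about along the drawer's width. Flat base 60 wide (x), 200 long (y), 6 thick, long edges straight; on its middle a red block 16 wide (x), 120 long (y), from 6 to 32 mm above the underside. Origin: centre of the underside; z up
- end_left (a point): middle of the straightedge's end at its +y, at the underside: (0, 100, 0) mm from straightedge
- end_right (a point): middle of the straightedge's other end: (0, -100, 0) mm from straightedge
- board_edge (a point): middle of the dark brown board's robot-side long edge, at bench height (z = 0). y runs along the edge (board ends at y = -150, +150), x points into the board. Board fixed flat on the bench: 300 long, 140 wide, 22 thick; two brass pegs behind it, a dark bent holdfast 106 high on its far half. Flush: straightedge's centre line at x = -30
- chisel: loose chisel with wooden handle lying on the board along the edge direction, 240 long, 26 wide, 26 high; origin under its middle, about 65 mm behind the planed edge
- mallet: loose wooden mallet lying on the chest's top, near its middle: head 110 x 65 x 70 high, handle towards -y, 240 long overall; origin at the chest's top surface
- bevel: loose sliding bevel lying on the bench between chest and board, nearer the robot: 225 long, 26 wide, 24 high; origin 15 mm from its blade tip, handle towards its -x (the robot)
- plane: loose bench plane at the left side of the bench: 240 long, 60 wide, 105 high
- glue: loose white glue bottle standing at the right side of the bench: 60 in diameter, 170 high

How it is judged:
By the outcome, as a careful person would: the job done as asked, in the order asked, and still so for the second after the job is handed in, with the robot touching nothing.
It also fails if it takes over 58 s, if anything falls off the work surface, if the arm or the gripper's body presses on something with over 40 N, if the wrist force passes 120 N, or if a joint passes its speed limit or range.

## Working session

There is one attempt and no reset: what is moved stays moved. The work goes in short steps, Python scripts to look and compute and a tool call to move; the robot and the scene stay as the last step left them, time stands still between calls to the robot, and variables do not carry over. Pictures are saved under pics/ and viewed, at most 10 in all, crops included, and the job is handed in when it is done.

Besides the shell and the picture viewer there is one more tool, called after "Request:" as a command line: name --argument value ..., lists and objects as JSON in quotes. arm_command: Moves the arm, as the interface text tells. Its arguments: {"type":"object","properties":{"moves":{"type":"array","items":{"type":"array","items":{"type":"array","items":{"type":"number"}}}},"force":{"type":"number"}},"required":["moves"]}

```bash
mkdir -p pics; cat > h.py <<'E'
from cell import *
import numpy as np, cv2
from scipy.spatial.transform import Rotation as Ro
def cam(n,st=None):
    m=camera_model(n)
    if n=="wrist":
        H=np.array(m["hand_eye"]); q=st["ee_rot"]; R=Ro.from_quat([q[1],q[2],q[3],q[0]]).as_matrix()
        Rc=R@H[:3,:3]; c=R@H[:3,3]+np.array(st["tool_pos"])
    else:
        Rc=np.array(m["R"]).T; c=-Rc@np.array(m["t"])
    f=210/np.tan(np.radians(m["vfov"])/2)
    return f,m["cx"],m["cy"],m["k1"],Rc,c
def ray(C,u,v):
    f,cx,cy,k,Rc,c=C; d=np.array([(u-cx)/f,(v-cy)/f]); s=d.copy()
    for _ in range(20): s=d/(1+k*(s@s))
    return c,Rc@np.array([*s,1])
def on(C,u,v,z):
    c,d=ray(C,u,v); return c+d*(z-c[2])/d[2]
def proj(C,X):
    f,cx,cy,k,Rc,c=C; p=Rc.T@(np.array(X)-c); s=p[:2]/p[2]; s=s*(1+k*(s@s)); return s*f+[cx,cy]
def save(n,name):
    st=read_state(); im=grab_frame(n); cv2.imwrite("pics/"+name+".png",im[:,:,::-1]); return st,im
E
python3 - <<'E'
from h import *
for n in("top","scene"):
    save(n,n+"0"); C=cam(n); print(n,C[0],C[3],C[5],C[4][:,2])
print(read_state())
print([n for n in dir() if 'grasp' in n])
try: print(tcp_to_grasp)
except Exception as e: print(e)
E
```

```text
top 472.00589505756045 0.035994115926096346 [0.26562245 0.00831293 1.77872857] [ 0.18718134  0.00107704 -0.98232479]
scene 453.4340973786531 -0.0927200400330301 [ 1.3362029  -0.57027171  1.47982711] [-0.46171484  0.35850833 -0.81135145]
{'clock': 0.1, 'joint_positions': array([-1.45821309e+00,  2.17712883e-01,  1.61483407e+00,  2.29163559e-05,
        1.31132502e+00, -1.12219415e-01]), 'qvel': array([ 0.00065853, -0.00241658, -0.0031313 ,  0.00096106,  0.00031763,
       -0.00018463]), 'effort': array([-1.03033726e-03, -3.98076260e+01, -3.04969954e+01, -2.03982631e-04,
        4.25137550e-03, -8.65928683e-06]), 'tool_pos': array([ 0.13925058, -0.6085    ,  0.23004614]), 'ee_rot': array([-1.13965901e-03,  9.93689305e-01,  1.12161787e-01,  1.08639517e-05]), 'ft_force': array([0.35068154, 0.67909791, 0.19751635]), 'moment': array([ 0.00348863,  0.04203346, -0.00568209]), 'grip_force': 0.0, 'opening': 0.08506333279302467}
['tcp_to_grasp']
0.0187
```

View pics/top0.png

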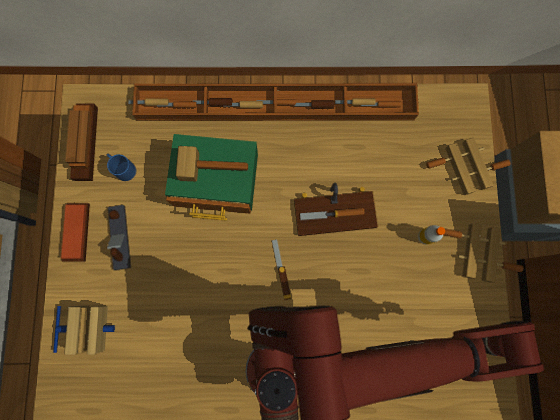

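View pics/scene0.png

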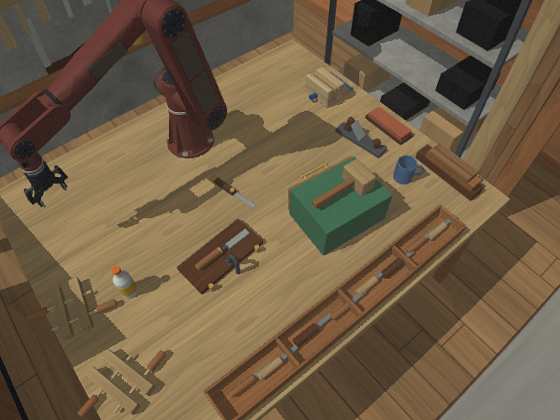

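Top view: the chest is the green quad (168–257, 136–210), with its handle at about (209,212). The board spans about (293–378, 191–235), the bevel runs (275,240)–(290,300), and the arm stays clear of all of them. Next I measure these with masks.

```bash
python3 - <<'E'
from h import *
C=cam("top"); im=cv2.imread("pics/top0.png"); hsv=cv2.cvtColor(im,cv2.COLOR_BGR2HSV)
def hull(m,box,z,name):
    x0,y0,x1,y1=box; k=np.zeros_like(m); k[y0:y1,x0:x1]=m[y0:y1,x0:x1]
    k=cv2.morphologyEx(k,cv2.MORPH_OPEN,np.ones((3,3)))
    cs,_=cv2.findContours(k,cv2.RETR_EXTERNAL,cv2.CHAIN_APPROX_NONE); c=max(cs,key=cv2.contourArea)
    P=np.array([on(C,*p[0],z)[:2] for p in c],np.float32)
    r=cv2.minAreaRect(P*1000); b=cv2.boxPoints(r); print(name,cv2.contourArea(c),r,b.round(0).tolist()); return k
g=cv2.inRange(hsv,(55,60,30),(90,255,255)); hull(g,(150,120,275,220),.156,"chesttop")
print("board colour",hsv[195:235:5,365].tolist(), hsv[225,300:375:15].tolist(),"wood",hsv[250,330],"handle",hsv[208:218:2,209].tolist())
b=cv2.inRange(hsv,(0,0,0),(179,255,85)); k=hull(b,(285,186,390,245),.022,"board")
cv2.imwrite("pics/crop.png",np.hstack([cv2.resize(im[120:260,150:290],(400,400),interpolation=2),cv2.resize(im[150:290,270:410],(400,400),interpolation=2)]))
y=cv2.inRange(hsv,(18,130,130),(35,255,255)); hull(y,(185,203,235,222),.118,"handle")
E
```

```text
chesttop 5181.5 ((707.5538330078125, 225.1251220703125), (308.737060546875, 226.18765258789062), 84.16305541992188) [[579.0, 83.0], [804.0, 60.0], [836.0, 367.0], [611.0, 390.0]]
board colour [[10, 198, 71], [12, 196, 78], [12, 183, 71], [12, 173, 62], [13, 197, 66], [10, 169, 74], [13, 180, 71], [19, 145, 155]] [[11, 179, 67], [11, 174, 66], [13, 203, 69], [10, 180, 71], [12, 181, 69]] wood [ 19 156 147] handle [[17, 181, 52], [18, 150, 150], [19, 155, 145], [22, 208, 135], [21, 213, 146]]
board 2890.0 ((584.7973022460938, -220.5426788330078), (175.64244079589844, 303.1392517089844), 5.973570346832275) [[482.0, -79.0], [513.0, -380.0], [688.0, -362.0], [656.0, -61.0]]
handle 95.0 ((541.41162109375, 171.2849884033203), (46.9853515625, 36.12199401855469), 89.893798828125) [[523.0, 148.0], [559.0, 148.0], [560.0, 195.0], [523.0, 195.0]]
```

View pics/crop.png

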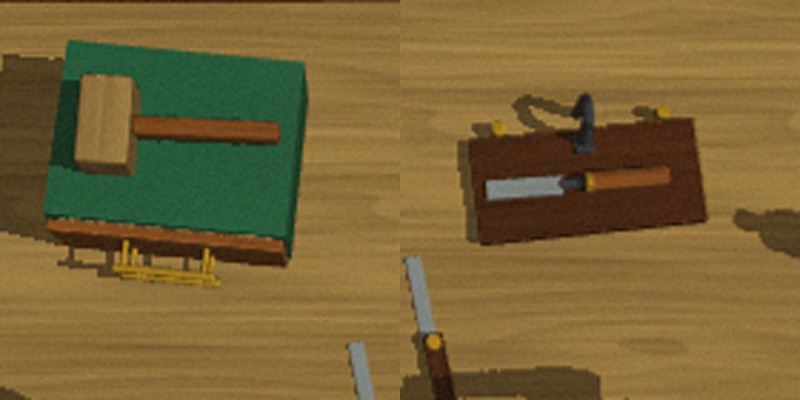

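Request:
arm_command --moves '[[[20, 40, 25, 7.1, 85], [20, 40, 25, 7.1, 85], [20, 40, 25, 7.1, 85], [25, 40, 25, 7.1, 85], [30, 40, 20, 7.1, 85], [30, 40, 20, 7.1, 85], [30, 40, 10, 7.1, 85], [30, 40, 0, 7.1, 85], [30, 40, 0, 7.1, 85], [30, 30, 0, 7.2, 85], [0, 0, 0, 0, 85], [0, 0, 0, 0, 85]]]'

```text
clock: 1.6
tool_pos: [0.4039, -0.2194, 0.3808]
ee_rot: [-0.0, 0.743, 0.669, -0.0]
ft_force: [-0.1, 0.3, -0.4]
opening: 0.0852
grip_force: 0.0
```

```bash
python3 - <<'E'
from h import *
st,im=save("wrist","w1"); C=cam("wrist",st); print(st["clock"],st["tool_pos"],st["joint_positions"],st["ft_force"]); print(np.array(camera_model("wrist")["hand_eye"]).round(3)); print(C[0],C[5],C[4][:,2])
for u,v in((0,0),(559,0),(0,419),(559,419)): print(on(C,u,v,.02).round(2))
E
```

```text
1.6 [ 0.40392998 -0.21940237  0.38083845] [-6.49922730e-01 -2.30999460e-01  1.78404170e+00 -8.04251113e-04
  1.58952673e+00 -5.44424160e-01] [-0.08817678  0.28835501 -0.4147698 ]
[[ 0.    -0.952 -0.305  0.078]
 [ 1.     0.     0.     0.001]
 [-0.    -0.305  0.952 -0.143]
 [ 0.     0.     0.     1.   ]]
353.1789561339141 [ 0.41308051 -0.14149151  0.52384965] [-0.03289959 -0.30325974 -0.95233983]
[0.08 0.01 0.02]
[ 0.76 -0.06  0.02]
[-0.15 -0.63  0.02]
[ 0.84 -0.73  0.02]
```

View pics/w1.png

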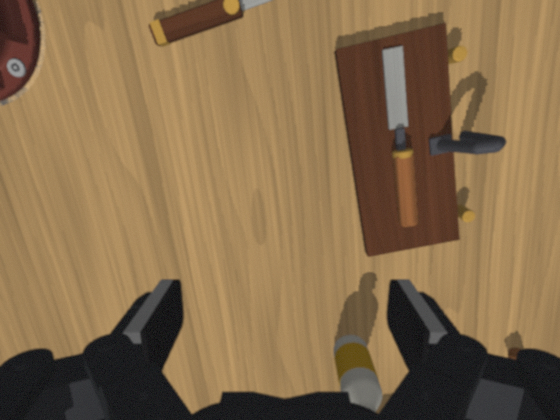

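The wrist view shows the board's robot-side edge running from (336,50) to (368,256). The front face is visible, so that outline is the bottom edge at z=0. The glue bottle is at about (355,370) and the bevel at the top left.

```bash
cat > board.py <<'E'
from h import *
def board(im,C,z=0.0):
    hsv=cv2.cvtColor(im,cv2.COLOR_RGB2HSV)
    m=cv2.inRange(hsv,(0,60,0),(179,255,110)); m=cv2.morphologyEx(m,cv2.MORPH_OPEN,np.ones((3,3)))
    n,l,s,_=cv2.connectedComponentsWithStats(m); return m,l,s
E
python3 - <<'E'
from h import *
im=cv2.imread("pics/w1.png"); hsv=cv2.cvtColor(im,cv2.COLOR_BGR2HSV)
st=read_state(); C=cam("wrist",st)
# front edge: sub-pixel max gradient of value in each row
V=cv2.GaussianBlur(im[:,:,2].astype(np.float32),(0,0),1.2); P=[]
for v in range(62,246,3):
    u0=336+(v-50)*32/206; us=np.arange(int(u0)-9,int(u0)+10); g=V[v,us-1]-V[v,us+1]; i=g.argmax()
    P.append((us[i],v))
P=np.array(P,float); A=np.polyfit(P[:,1],P[:,0],1); r=P[:,0]-np.polyval(A,P[:,1]); ok=abs(r)<2; A=np.polyfit(P[ok,1],P[ok,0],1); print(A,r.std(),ok.mean())
print("near face rows", im[150,340:366,2])
W=np.array([on(C,np.polyval(A,v),v,0) for v in (55,150,250)]); print(W.round(4))
d=W[0]-W[2]; print("edge yaw deg",np.degrees(np.arctan2(-d[0],d[1])))
for c in((336,50),(445,24),(459,239),(368,256)): print(c,on(C,*c,.022).round(4), on(C,*c,0).round(4))
# top-camera check
T=cam("top"); it=cv2.imread("pics/top0.png"); V=cv2.GaussianBlur(it[:,:,2].astype(np.float32),(0,0),.8); P=[]
for u in range(306,374,2):
    v0=235-(u-300)*8/78; vs=np.arange(int(v0)-5,int(v0)+7); g=V[vs+1,u]-V[vs-1,u]; P.append((u,vs[g.argmax()]))
P=np.array(P); A=np.polyfit(P[:,0],P[:,1],1); W=np.array([on(T,u,np.polyval(A,u),0) for u in(300,339,377)]); print(W.round(4)); d=W[0]-W[2];print(np.degrees(np.arctan2(-d[0],d[1])))
E
```

```text
[1.54936080e-01 3.25314086e+02] 0.3033180011973632 1.0
near face rows [165 166 168 165 162 162 162 156 138 103  69  71  80  83  84  86  85  83
  84  85  87  88  91  87  86  86]
[[ 0.485  -0.0905  0.    ]
 [ 0.4986 -0.2199  0.    ]
 [ 0.5152 -0.382   0.    ]]
edge yaw deg 5.91632986600266
(336, 50) [ 0.4851 -0.0871  0.022 ] [ 0.4883 -0.0847  0.    ]
(445, 24) [ 0.6227 -0.0731  0.022 ] [ 0.6319 -0.0701  0.    ]
(459, 239) [ 0.654  -0.3686  0.022 ] [ 0.6646 -0.3786  0.    ]
(368, 256) [ 0.5166 -0.3826  0.022 ] [ 0.5211 -0.3932  0.    ]
[[ 0.4852 -0.0931  0.    ]
 [ 0.4999 -0.241   0.    ]
 [ 0.5144 -0.3853  0.    ]]
5.71368229699717
```

Request:
arm_command --moves '[[[0, 40, 0, 0, 85], [0, 50, 0, 0, 85], [0, 55, 0, 0, 85], [0, 55, 0, 0, 85], [0, 50, 0, 0, 85], [10, 40, 0, 0, 85], [10, 30, 0, 0, 85], [0, 0, 0, 0, 85], [0, 0, 0, 0, 85]]]'

```text
clock: 2.78
tool_pos: [0.4243, 0.0994, 0.3811]
ee_rot: [0.0, 0.744, 0.668, -0.0]
ft_force: [-0.4, -0.1, -0.7]
opening: 0.085
grip_force: 0.0
```

```bash
python3 - <<'E'
from h import *
st,im=save("wrist","w2"); C=cam("wrist",st); print(st["clock"],st["tool_pos"],st["joint_positions"],st["ft_force"]);
E
```

```text
2.775 [0.42427466 0.09944932 0.38112331] [ 6.94763393e-02 -2.87665500e-01  1.82838499e+00 -8.01494773e-04
  1.60150069e+00  1.76385253e-01] [-0.40253633 -0.10043931 -0.73935067]
```

View pics/w2.png

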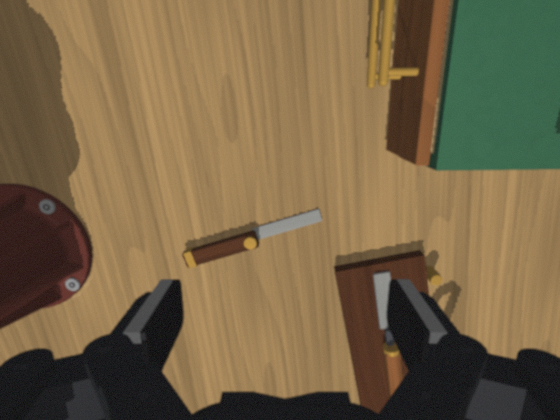

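Two bar handles show at the top right. The right one (u≈387) is the top drawer's, because the higher bar sits further from the picture centre. I move 100 mm in +y to bring the handle fully into view.

Request:
arm_command --moves '[[[0, 35, 0, 0, 85], [0, 40, 0, 0, 85], [0, 30, 0, 0, 85], [0, 0, 0, 0, 85], [0, 0, 0, 0, 85]]]'

```text
clock: 3.45
tool_pos: [0.4245, 0.2044, 0.3813]
ee_rot: [0.0, 0.744, 0.668, -0.0]
ft_force: [0.1, -0.9, -0.6]
opening: 0.085
grip_force: 0.0
```

```bash
python3 - <<'E'
from h import *
st,im=save("wrist","w3"); C=cam("wrist",st); print(st["clock"],st["tool_pos"],st["joint_positions"],st["ft_force"]);
hsv=cv2.cvtColor(im,cv2.COLOR_RGB2HSV)
y=cv2.inRange(hsv,(19,170,110),(32,255,255)); y[:, :330]=0; y[270:]=0
n,l,s,c=cv2.connectedComponentsWithStats(y)
for i in range(1,n):
    if s[i,4]>30: print(s[i],c[i])
ch=np.array([.62,.215]); print(proj(C,[.545,.225,.118]),proj(C,[.55,.17,.118]))
E
```

```text
3.45 [0.42451408 0.20437693 0.38128484] [ 3.00140439e-01 -2.04875553e-01  1.76171410e+00 -8.84120539e-04
  1.58500257e+00  4.06783227e-01] [ 0.05212685 -0.8636079  -0.60461833]
[387.92742456 142.61515709] [392.9355018  189.28861865]
```

View pics/w3.png

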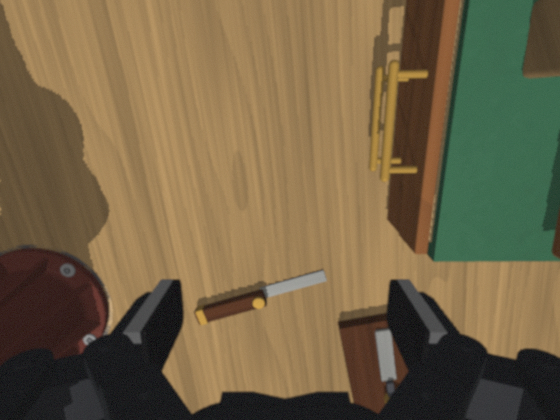

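The top bar runs from (392,62) to (386,181), and its two rods meet the drawer front to the right.

```bash
python3 - <<'E'
from h import *
C=cam("wrist",read_state()); im=cv2.imread("pics/w3.png"); hsv=cv2.cvtColor(im,cv2.COLOR_BGR2HSV)
print(hsv[90,370:402].tolist()[6:])
a=on(C,392.5,62,.118); b=on(C,386,181,.118); print(a,b,np.linalg.norm(a-b),(a+b)/2); d=a-b; print("yaw",np.degrees(np.arctan2(-d[0],d[1])))
# chest top front corner right (434,261) and the front edge of green
f=on(C,434,261,.156); print("green front right",f)
q=read_state()["ee_rot"]; print(Ro.from_quat([*q[1:],q[0]]).as_matrix().round(4))
E
```

```text
[[20, 158, 152], [19, 157, 166], [20, 158, 171], [20, 158, 171], [20, 157, 153], [19, 148, 124], [19, 140, 104], [18, 117, 100], [17, 114, 98], [18, 117, 100], [18, 133, 107], [20, 146, 122], [19, 154, 142], [20, 155, 155], [20, 161, 166], [19, 157, 171], [20, 159, 175], [20, 157, 174], [19, 151, 172], [20, 159, 156], [19, 146, 138], [18, 131, 111], [15, 130, 86], [13, 132, 79], [12, 142, 79], [13, 149, 77]]
[0.55091308 0.30829523 0.118     ] [0.54213599 0.18083397 0.118     ] 0.1277631016548621 [0.54652453 0.2445646  0.118     ]
yaw -3.9392182331663372
green front right [0.58409231 0.09134221 0.156     ]
[[ 1.068e-01  9.943e-01  1.000e-04]
 [ 9.943e-01 -1.068e-01 -7.000e-04]
 [-7.000e-04  2.000e-04 -1.000e+00]]
```

Request:
arm_command --moves '[[[30, 10, -30, 0, 26], [40, 10, -50, 0, 26], [40, 10, -50, 0, 26], [12, 10, -40, 0, 26], [0, 0, 0, 0, 26], [0, 0, 0, 0, 26]]]' --force 40

```text
clock: 4.25
tool_pos: [0.5441, 0.2442, 0.2165]
ee_rot: [0.0, 0.744, 0.669, 0.001]
ft_force: [-0.0, -0.1, 0.5]
opening: 0.026
grip_force: 0.0
```

Request:
arm_command --moves '[[[0, 0, -40, 0, 26], [0, 0, -30, 0, 26], [0, 0, -20, 0, 26], [0, 0, -19, 0, 26], [0, 0, 0, 0, 26], [0, 0, 0, 0, 26]]]'

```text
clock: 5.0
tool_pos: [0.5444, 0.2453, 0.107]
ee_rot: [0.0, 0.743, 0.669, 0.001]
ft_force: [-0.2, 0.8, -0.2]
opening: 0.0258
grip_force: 0.0
```

Request:
arm_command --moves '[[[0, 0, -3, 0, 0], [0, 0, 0, 0, 0], [0, 0, 0, 0, 0], [0, 0, 0, 0, 0]]]'

```text
clock: 5.5
tool_pos: [0.5452, 0.2454, 0.1049]
ee_rot: [0.001, 0.743, 0.669, 0.002]
ft_force: [0.1, -0.7, 4.8]
opening: 0.0091
grip_force: 39.2
```

Request:
arm_command --moves '[[[0, 0, 0, 0, 26], [0, 0, 0, 0, 26], [0, 0, -2, 0, 26], [0, 0, 0, 0, 26]]]'

```text
clock: 6.0
tool_pos: [0.5431, 0.2449, 0.1004]
ee_rot: [-0.0, 0.743, 0.669, -0.0]
ft_force: [0.3, 0.6, -0.6]
opening: 0.0261
grip_force: 0.0
```

Request:
arm_command --moves '[[[0, 0, 0, 0, 0], [0, 0, 0, 0, 0], [0, 0, 0, 0, 0], [0, 0, 0, 0, 0]]]'

```text
clock: 6.5
tool_pos: [0.5436, 0.2449, 0.1008]
ee_rot: [0.0, 0.743, 0.669, 0.0]
ft_force: [1.1, 0.3, -1.2]
opening: 0.0098
grip_force: 38.9
```

Request:
arm_command --moves '[[[-8, 1, 0, 0, 0], [-16, 2, 0, 0, 0], [-24, 2, 0, 0, 0], [-24, 3, 0, 0, 0], [-24, 2, 0, 0, 0], [-24, 3, 0, 0, 0], [-16, 1, 0, 0, 0], [-8, 1, 0, 0, 0], [0, 0, 0, 0, 0], [0, 0, 0, 0, 0]]]'

```text
clock: 7.75
tool_pos: [0.399, 0.2593, 0.1007]
ee_rot: [0.0, 0.743, 0.669, -0.001]
ft_force: [-2.3, -5.0, 1.0]
opening: 0.0094
grip_force: 40.2
```

Request:
arm_command --moves '[[[0, 0, 0, 0, 26], [0, 0, 0, 0, 26], [0, 0, 0, 0, 26], [0, 0, 25, 0, 26], [0, 0, 50, 0, 26], [0, 0, 60, 0, 60], [20, 0, 60, 0, 85], [30, 0, 40, 0, 85], [30, 0, 0, 0, 85], [0, 0, 0, 0, 85], [0, 0, 0, 0, 85], [0, 0, 0, 0, 85]]]'

```text
clock: 9.25
tool_pos: [0.4781, 0.26, 0.3344]
ee_rot: [-0.0, 0.743, 0.669, -0.001]
ft_force: [0.2, 0.5, -0.4]
opening: 0.0852
grip_force: 0.0
```

```bash
python3 - <<'E'
from h import *
st,im=save("wrist","w4"); C=cam("wrist",st); print(st["clock"],st["tool_pos"],st["joint_positions"],st["ft_force"])
hsv=cv2.cvtColor(im,cv2.COLOR_RGB2HSV)
r=cv2.inRange(hsv,(0,170,90),(7,255,255))|cv2.inRange(hsv,(172,170,90),(179,255,255))
r=cv2.morphologyEx(r,cv2.MORPH_OPEN,np.ones((3,3)))
cs,_=cv2.findContours(r,cv2.RETR_EXTERNAL,cv2.CHAIN_APPROX_NONE)
for c in sorted(cs,key=cv2.contourArea)[-3:]:
    b=cv2.boxPoints(cv2.minAreaRect(c)); P=np.array([on(C,*p,.12)[:2] for p in b]); print(cv2.contourArea(c),b.round(0).tolist(),P.round(4).tolist(),P.mean(0))
E
```

```text
9.25 [0.47814001 0.26004321 0.33435895] [ 3.69002218e-01 -2.18665350e-02  1.68021961e+00  2.67563055e-04
  1.48490789e+00  4.73497618e-01] [ 0.15759401  0.50989097 -0.38606926]
1331.0 [[316.0, 146.0], [330.0, 146.0], [332.0, 254.0], [317.0, 254.0]] [[0.513, 0.2921], [0.5271, 0.2909], [0.5214, 0.1733], [0.506, 0.1746]] [0.51688553 0.23273378]
```

View pics/w4.png

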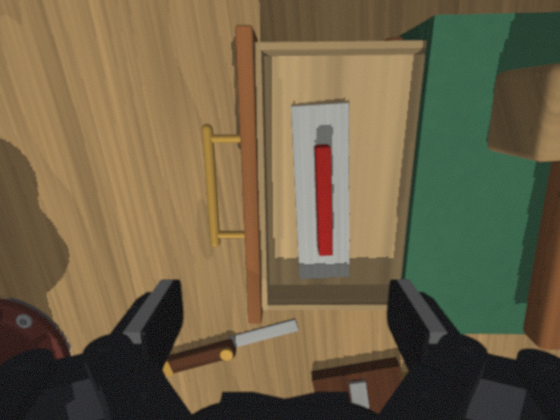

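The drawer is open. The red block spans (316–332, 146–254) on the base plate, whose corners are (293,105), (347,101), (349,276) and (300,277), with clear room all around.

```bash
python3 - <<'E'
from h import *
C=cam("wrist",read_state()); im=cv2.imread("pics/w4.png"); hsv=cv2.cvtColor(im,cv2.COLOR_BGR2HSV)
P=np.array([on(C,*p,.094)[:2] for p in((293,105),(347,101),(349,276),(300,277))]); print(P.round(4),P.mean(0)); 
f=lambda a,b:np.degrees(np.arctan2(-(a-b)[0],(a-b)[1])); print(f(P[0],P[3]),f(P[1],P[2]),np.linalg.norm(P[0]-P[3]),np.linalg.norm(P[0]-P[1]))
r=cv2.inRange(hsv,(0,150,70),(8,255,255))|cv2.inRange(hsv,(170,150,70),(179,255,255))
L=[];R=[]
for v in range(152,250,4):
    u=np.nonzero(r[v,300:345])[0]+300; L.append(on(C,u.min()-.5,v,.12)[:2]); R.append(on(C,u.max()+.5,v,.12)[:2])
for S in(L,R):
    S=np.array(S); A=np.polyfit(S[:,1],S[:,0],1); print("yaw",-np.degrees(np.arctan(A[0])),"x at .233",np.polyval(A,.233))
# drawer front outer top edge yaw
a,b=on(C,237,30,.145),on(C,248,320,.145); print("front",a,b,f(a[:2],b[:2]))
E
```

```text
[[0.4951 0.3331]
 [0.5508 0.3311]
 [0.5431 0.1302]
 [0.4843 0.1349]] [0.51833926 0.23235641]
-3.1227077105364818 -2.180223398494883 0.19850419320388496 0.055723704916632893
yaw -2.7732734741398466 x at .233 0.5098177824954462
yaw -2.8734999632085345 x at .233 0.524812295056543
front [0.45299385 0.39821103 0.145     ] [0.42355103 0.11598772 0.145     ] -5.9558131773978955
```

Request:
arm_command --moves '[[[20, -14, -20, 1.6, 55], [19, -13, -40, 1.7, 55], [0, 0, -50, 0, 55], [0, 0, -40, 0, 55], [0, 0, 0, 0, 55], [0, 0, 0, 0, 55], [0, 0, 0, 0, 55]]]'

```text
clock: 10.18
tool_pos: [0.52, 0.2337, 0.1882]
ee_rot: [0.001, 0.724, 0.69, 0.002]
ft_force: [-0.3, -0.0, -0.1]
opening: 0.0552
grip_force: 0.0
```

Request:
arm_command --moves '[[[-2, -1, -30, 0, 55], [0, 0, -30, 0, 55], [0, 0, -18, 0, 55], [0, 0, -7, 0, 50], [0, 0, 0, 0, 50], [0, 0, 0, 0, 50], [0, 0, 0, 0, 50]]]'

```text
clock: 11.05
tool_pos: [0.5171, 0.2323, 0.1013]
ee_rot: [0.0, 0.724, 0.69, 0.001]
ft_force: [-0.5, 0.4, 0.5]
opening: 0.0502
grip_force: 0.0
```

Request:
arm_command --moves '[[[0, 0, -3, 0, 40], [0, 0, 0, 0, 30], [0, 0, 0, 0, 0], [0, 0, 0, 0, 0], [0, 0, 0, 0, 0]]]' --force 50

```text
clock: 11.68
tool_pos: [0.5164, 0.232, 0.0972]
ee_rot: [0.0, 0.724, 0.69, 0.0]
ft_force: [0.6, -0.2, 0.2]
opening: 0.0151
grip_force: 50.3
```

Request:
arm_command --moves '[[[0, 0, 10, 0, 0], [0, 0, 30, 0, 0], [0, 0, 40, 0, 0], [0, 0, 40, 0, 0], [0, 0, 20, 0, 0], [-3, -20, 0, 0.8, 0], [-6, -40, 0, 0.8, 0], [-6, -45, 0, 0.8, 0], [-6, -45, 0, 0.8, 0], [-6, -50, 0, 0.8, 0], [-6, -50, 0, 0.8, 0], [-6, -50, 0, 0.8, 0], [-6, -45, 0, 0.8, 0], [-6, -45, 0, 0.8, 0], [-6, -40, 0, 0.8, 0], [-3, -25, 0, 0.7, 0], [-1, -16, 0, 0, 0], [0, 0, 0, 0, 0], [0, 0, 0, 0, 0], [0, 0, 0, 0, 0]]]'

```text
clock: 14.18
tool_pos: [0.4554, -0.2379, 0.237]
ee_rot: [-0.0, 0.669, 0.743, 0.0]
ft_force: [0.2, -0.4, -1.7]
opening: 0.0153
grip_force: 49.9
```

```bash
python3 - <<'E'
from h import *
st,im=save("wrist","w5"); C=cam("wrist",st); print(st["clock"],st["tool_pos"],st["joint_positions"],st["ft_force"])
q=st["ee_rot"]; print(np.degrees(Ro.from_quat([*q[1:],q[0]]).as_euler("xyz")))
E
```

```text
14.175 [ 0.45538621 -0.23792893  0.23703615] [-6.18312847e-01 -2.70255876e-02  1.86641431e+00  3.11707920e-04
  1.30264787e+00 -7.24065518e-01] [ 0.17239811 -0.39153273 -1.69249477]
[-1.79992351e+02 -2.97494846e-02  9.60544441e+01]
```

View pics/w5.png

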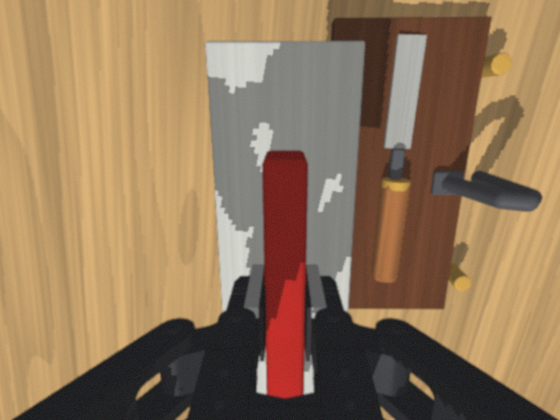

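The wrist view shows the straightedge level and parallel to the board edge. Its end is at (207–364, 42) and its robot-side standoff is clear, so I lower it in front of the board.

Request:
arm_command --moves '[[[0, 0, -20, 0, 0], [0, 0, -45, 0, 0], [0, 0, -50, 0, 0], [0, 0, -45, 0, 0], [0, 0, -30, 0, 0], [0, 0, -20, 0, 0], [0, 0, -10, 0, 0], [0, 0, 0, 0, 0], [0, 0, 0, 0, 0], [0, 0, 0, 0, 0]]]'

```text
clock: 15.48
tool_pos: [0.4562, -0.2396, 0.0184]
ee_rot: [0.001, 0.669, 0.743, 0.0]
ft_force: [0.1, -0.1, -2.9]
opening: 0.0149
grip_force: 49.8
```

```bash
cat > gap.py <<'E'
from h import *
import sys
st,im=save("wrist",sys.argv[1]); C=cam("wrist",st); print(st["clock"],st["tool_pos"],st["ft_force"])
p=st["tool_pos"]; zb=p[2]-.0092
# ray-projected predictions: board front line vs straightedge end corners
for s in((-.03,.1),(.03,.1)):
    a=np.radians(6); X=[p[0]+s[0]*np.cos(a)-s[1]*np.sin(a),p[1]+s[0]*np.sin(a)+s[1]*np.cos(a),zb+.006]; print(proj(C,X))
E
python3 gap.py w6
```

```text
15.475 [ 0.45620958 -0.23960971  0.01835567] [ 0.14078074 -0.11186564 -2.91725786]
[201.61645256  38.93287371]
[362.93336992  38.99416749]
```

View pics/w6.png

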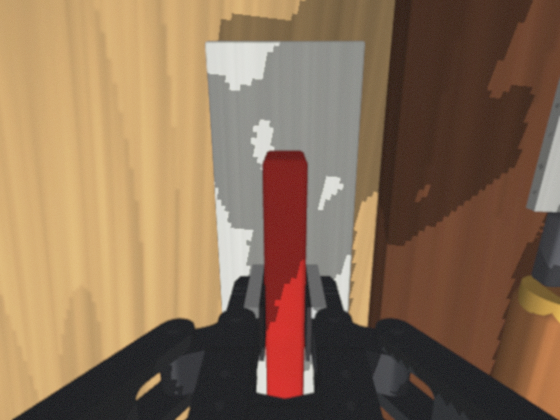

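Request:
arm_command --moves '[[[0, 0, -4, 0, 0], [0, 0, -3, 0, 0], [3, 0, 0, 0, 0], [4, 0.5, 0, 0, 0], [2, 0.5, 0, 0, 0], [0, 0, 0, 0, 0], [0, 0, 0, 0, 0]]]'

```text
clock: 16.4
tool_pos: [0.4642, -0.2379, 0.0101]
ee_rot: [-0.0, 0.669, 0.743, -0.0]
ft_force: [-0.1, 0.3, -2.1]
opening: 0.0151
grip_force: 49.8
```

Request:
arm_command --moves '[[[0, 0, -1, 0, 0], [1, 0, 0, 0, 0], [0, 0, 0, 0, 0], [0, 0, 0, 0, 0]]]'

```text
clock: 16.9
tool_pos: [0.4654, -0.2381, 0.0092]
ee_rot: [0.0, 0.669, 0.743, 0.0]
ft_force: [0.6, -0.4, -1.6]
opening: 0.0149
grip_force: 50.0
```

Request:
arm_command --moves '[[[1, 0, 0, 0, 0], [1, 0, 0, 0, 0], [0, 0, 0, 0, 0], [0, 0, 0, 0, 0]]]'

```text
clock: 17.4
tool_pos: [0.4674, -0.238, 0.0092]
ee_rot: [0.0, 0.669, 0.743, 0.0]
ft_force: [-0.6, 0.5, 0.7]
opening: 0.0152
grip_force: 50.2
```

Request:
arm_command --moves '[[[1, 0, 0, 0, 0], [0, 0, 0, 0, 0], [0, 0, 0, 0, 0]]]'

```text
clock: 17.77
tool_pos: [0.4683, -0.2381, 0.0092]
ee_rot: [0.0, 0.669, 0.743, -0.0]
ft_force: [-1.6, 0.4, 1.0]
opening: 0.015
grip_force: 50.3
```

Request:
arm_command --moves '[[[1, 0, 0, 0, 0], [0, 0, 0, 0, 0], [0, 0, 0, 0, 0]]]'

```text
clock: 18.15
tool_pos: [0.4693, -0.238, 0.0092]
ee_rot: [0.0, 0.669, 0.743, -0.0]
ft_force: [-1.7, -0.0, 2.6]
opening: 0.015
grip_force: 50.4
```

Request:
arm_command --moves '[[[1, 0, 0, 0, 0], [0, 0, 0, 0, 0], [0, 0, 0, 0, 0]]]'

```text
clock: 18.52
tool_pos: [0.4694, -0.238, 0.0092]
ee_rot: [-0.001, 0.669, 0.743, -0.001]
ft_force: [-5.3, -1.5, 4.6]
opening: 0.0156
grip_force: 50.9
```

Request:
arm_command --moves '[[[1, 0, 0, 0, 0], [0, 0, 0, 0, 0], [0, 0, 0, 0, 0]]]'

```text
clock: 18.9
tool_pos: [0.4694, -0.238, 0.0093]
ee_rot: [-0.002, 0.669, 0.743, -0.001]
ft_force: [-9.4, -0.5, 7.5]
opening: 0.015
grip_force: 51.2
```

```bash
python3 - <<'E'
from h import *
s=read_state(); q=s["ee_rot"]; print(s["moment"],s["ft_force"],np.degrees(Ro.from_quat([*q[1:],q[0]]).as_euler("xyz")))
E
```

```text
[-0.21424698  1.11463176 -0.05560299] [-9.3611267  -0.47236111  7.48741952] [-1.79755779e+02 -6.11434065e-02  9.60180223e+01]
```

Request:
arm_command --moves '[[[-1.2, 0, 0, 0, 0], [0, 0, 0, 0, 0], [0, 0, 0, 0, 24], [0, 0, 0, 0, 24], [0, 0, 0, 0, 24], [0, 0, 0, 0, 24]]]'

```text
clock: 19.65
tool_pos: [0.4703, -0.238, 0.0091]
ee_rot: [0.0, 0.669, 0.743, 0.0]
ft_force: [-0.2, -0.1, 0.2]
opening: 0.0236
grip_force: 0.0
```

Request:
arm_command --moves '[[[0, 0, 10, 0, 24], [0, 0, 25, 0, 24], [0, 0, 40, 0, 24], [-5, 0, 50, 0, 24], [-5, 0, 50, 0, 60], [-10, 0, 40, 0, 60], [0, 0, 20, 0, 60], [0, 0, 0, 0, 60], [0, 0, 0, 0, 60]]]'

```text
clock: 20.78
tool_pos: [0.4495, -0.2376, 0.2432]
ee_rot: [-0.001, 0.669, 0.743, -0.0]
ft_force: [-0.6, -0.0, -0.2]
opening: 0.06
grip_force: 0.0
```

```bash
python3 - <<'E'
from h import *
st,im=save("wrist","w7"); print(st["clock"],st["tool_pos"],st["opening"],st["ft_force"])
cv2.imwrite("pics/w7b.png",cv2.resize(im[:,:,::-1],(800,600),interpolation=2))
C=cam("wrist",st); print(proj(C,[.4555,-.139,.006])*800/560)
E
```

```text
20.775 [ 0.44949341 -0.23755612  0.24321931] 0.05997305640901212 [-0.58987022 -0.01746529 -0.23091058]
[428.91647466 115.88601692]
```

View pics/w7b.png

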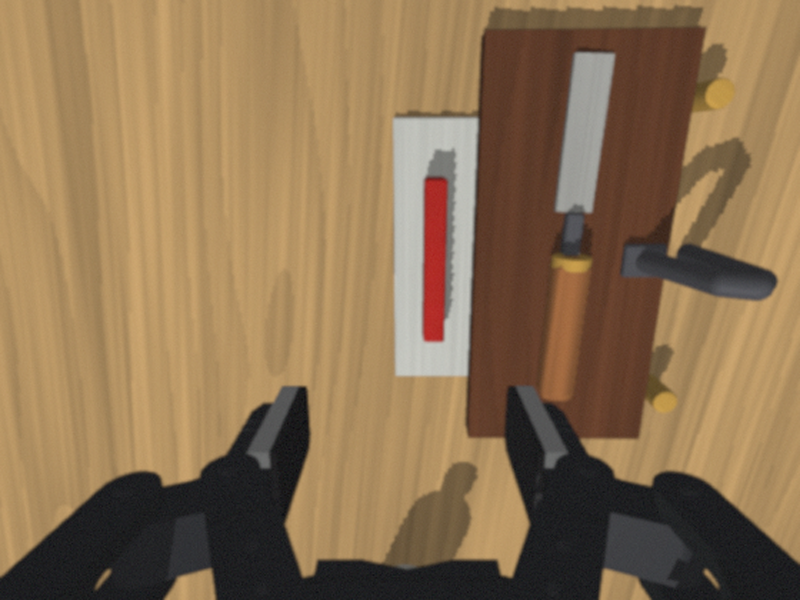

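The straightedge (395–478, 116–377) lies flat with its grip up and its long edge flush to the board, with no visible gap. Both ends are inside the board's ends, and the gripper is clear.

```bash
python3 -c "
from cell import *
print(close_job())"
```

```text
the job is handed in; nothing more can be done
None
```

The straightedge with the red grip now lies flat on the bench, grip up, flush against the robot-side edge of the board and within both its ends; I let go of it and handed the job in at about 21 s, with the drawer left open.

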